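# Fold the rule and lay it in its case

## Robot

A 6-joint arm with a two-finger parallel gripper is mounted at the origin on a cart in front of the work surface, level with it; the furniture and walls round the work are solid. World frame = base frame: x ahead of the robot, y to its left, z up, the work surface at z = 0. Lengths are in m, angles in rad, forces in N, time in s.
With the tool pointing down it reaches from about 0.375 to 0.9 m from the base axis. Payload 3.1 kg.
Tool frame: the origin (TCP) lies midway between the tips of the shut fingers; the grasp point (between the pads) lies grip_point_offset behind it (grip_point_offset is the distance from the TCP to the grasp point, in m); y points along the fingers, z is the direction in which the jaws open and shut, and the axes are right-handed (so a half turn about y gives the same grasp; the last joint's range is limited). The gripper opens to 87 mm and grips with 3 to 60 N. Pads are 19 mm wide; open, the fingers measure 117 mm over their backs; the gripper's body (75 mm by 190 mm) begins 51 mm behind the grasp point.
Start: joints at [-1.48, 0.527, 1.433, -0, 1.181, -0.178], TCP at [0.166, -0.603, 0.201] pointing down, gripper open.
Joint ranges: [-3.08, 3.08], [-0.75, 2.2], [0.22, 2.44], [-1.43, 4.57], [0, 2.65], [-2.85, 2.85]. Speed limits (rad/s): [2.79, 2.79, 3.14, 3.14, 3.14, 3.14].

## Interface

Orientations are given as a unit quaternion [x, y, z, w].
In Python, from rig import * gives the robot as it stands.
- The arm moves only by the tool jog_arm, never from a script. Its argument "increments" is a list that holds one entry, the list of rows, each a list of 7 numbers: the turn, a rotation vector about the world's x, y, z in degrees, then the shift along the world's x, y, z in m, then the closure, from -1 (fully open) to 1 (shut), so that 0 is half open. In form: [[[rx, ry, rz, x, y, z, jaw], ...]]. A call has 1 to 8 rows; each row is the pose to reach, as a shift and turn from the pose measured when the call began; what a row does not reach only later rows make up. A row lasts 1/10 s, in which the tool goes at most 50 mm and 8.59 degrees, less where a joint would pass 70% of its speed; a pose out of reach is approached as far as the arm can. A call with a gripper value outside its range is refused whole. The fingers move at their own pace and stop on an object; "squeeze" is the grip in N (left out, the last holds). Time passes only in rows, so rows that repeat a pose let the fingers close. It gives the time, the measured TCP pose, the force and the opening at its end, in the units of the state.
- get_obs(): the state, without advancing time (a new reading comes with each control period).
- camera(name): name is "scene" or "top"; returns the picture (420x560x3 uint8, red, green, blue); there is no depth.
- camera_info(name): a dict with "K" (3x3 intrinsics, pixels), "k1" (the pictures are not rectified: a ray, as slopes to the right and down, at radius r is drawn at 1 + k1 r^2 times it, then the intrinsics apply), "R" (3x3) and "t" (3): a world point X has camera coordinates R X + t. Camera axes: x right, y down, z forward; pixel columns grow to the right and rows downward; lengths in m; the calibration is good to about 2 mm. A picture is of the moment at which its call begins. camera_info takes no time and is no camera call.
- hand_in(): hands the job in, once; it reports no verdict.
The state is a dict: "time": time; "q": joint angles; "joint_velocities": joint speeds; "joint_torque": joint torques, N m; "position": TCP position; "tool_rot": TCP orientation; "ft_force": force on the tool from outside, world axes, zero at the start; "moment": the same for the moment, N m; "grip_width": finger opening in m.
Only numpy, scipy, OpenCV 4.12 (cv2) and the standard library are available. Lean on these libraries where they do the work, as an engineer would, in place of code of your own. Each camera call takes 0.05 s, during which the arm holds its last target.

## Task

The folding rule lies open on the table. Take one leg and swing it round until the rule is nearly shut and let go; then take hold of it afresh across both legs so that it closes completely, carry it shut to its wooden case and lay it, without dropping it, flat on the bottom of the case. Leave the soaps where they are.

Things in the scene. Friction and masses are not known exactly. Their poses are not given: they have to be found in the camera images.
- rule: folding rule: two pale wooden legs, each 150 mm long from the hinge, 20 wide, 14 thick, joined by a round brass knuckle (40 mm across); brass end caps; 0.1 to 0.2 kg. Origin: hinge axis (knuckle centre), underside. x: from the knuckle along the first leg's inner edge; that leg lies at y -20 to 0 mm; z up. Shut, the legs lie side by side: 170 long (20 of them behind the hinge), 40 wide, 14 thick
- rule_leg (a joint): angle between the legs of the rule (rad): 0 is shut (inner edges meet, a firm stop); it grows as the second leg swings away to the first leg's +y side. The hinge is light (friction about 0.004 N m) and stays where it is left; the rule lies flat, so the hinge axis is vertical
- rule_mid (a point): centre of the shut rule, half-way up: 65 mm from the hinge along the inner edge of the first leg, 7 mm above the underside. Axes as body rule.
- fixed_leg_mid (a point): point on the centre line of the first leg, 85 mm from the hinge, half-way up (7 mm); axes as body rule (x from the knuckle to the leg's free end).
- swing_leg_mid (a point): point on the centre line of the second leg, 85 mm along it from the hinge, half-way up (7 mm); x runs from the knuckle to that leg's free end, z up, and the leg's inner edge (the one that meets the first leg) is on its -y side, 10 mm from this point.
- case: the rule's case: low open tray of dark wood, fixed on the table, 204 x 68 mm, 22 high. Origin: centre of its underside; x along its length, z up. Its well is 186 x 50 mm, 16 deep; the long walls (9 mm thick) are cut away down to the floor over the middle 90 mm to leave room for fingers. The shut rule fits lengthwise, either end first; the open rule does not
- case_floor (a point): centre of the case's inner floor, 6 mm above the table; axes as the case.
- soap_a: loose soap shaped as a rose, about 69 mm across, 34 mm high (bystander; origin under its centre).
- soap_b: loose soap shaped as a lumpy cloud, about 68 mm across, 35 mm high (bystander; origin under its centre).
- soap_c: loose heart-shaped fluted soap, about 58 x 66 mm, 37 mm high (bystander; origin under its centre).
Not all that is in view belongs to the job. Of the things that look like the rule, the larger one is meant. There is more than one size of the case; the job needs the larger.

How it is judged:
By the outcome, as a careful person would: the job done as asked, in the order asked, and still so for the second after the job is handed in, with the robot touching nothing.
It also fails if it takes over 51 s, if anything falls off the work surface, if the arm or the gripper's body presses on something with over 40 N, if the wrist force passes 120 N, or if a joint passes its speed limit or range.

## Working session

There is one attempt and no reset: what is moved stays moved. The work goes in short steps, Python scripts to look and compute and a tool call to move; the robot and the scene stay as the last step left them, time stands still between calls to the robot, and variables do not carry over. Pictures are saved under pics/ and viewed, and the job is handed in when it is done.

Besides the shell and the picture viewer there is one more tool, called in YAML: its name, and indented under it one key for each argument. jog_arm: Moves the arm, as the interface text tells. Its arguments: {"type":"object","properties":{"increments":{"type":"array","items":{"type":"array","items":{"type":"array","items":{"type":"number"}}}},"squeeze":{"type":"number"}},"required":["increments"]}

```bash
ls; mkdir -p pics; python3 - <<'E'
from rig import *
import cv2
for n in ["scene","top"]:
    im=camera(n); cv2.imwrite(f"pics/{n}0.png",im[:,:,::-1]); print(n,camera_info(n))
print(get_obs())
E
```

```text
pics
scene {'K': array([[543.87314882,   0.        , 280.37911118],
       [  0.        , 543.87314882, 211.5780742 ],
       [  0.        ,   0.        ,   1.        ]]), 'k1': -0.05071334615900584, 'R': array([[-0.9027253 , -0.42982626, -0.01834161],
       [-0.15546622,  0.36567054, -0.91766841],
       [ 0.40114497, -0.82555099, -0.39692352]]), 't': array([0.4159347 , 0.15794373, 1.37915731])}
top {'K': array([[427.52292528,   0.        , 275.0912113 ],
       [  0.        , 427.52292528, 207.31216802],
       [  0.        ,   0.        ,   1.        ]]), 'k1': -0.0849781721866086, 'R': array([[ 0.01697095, -0.99984993,  0.00347893],
       [-0.99211151, -0.01727162, -0.124163  ],
       [ 0.12420446, -0.00134432, -0.99225574]]), 't': array([-0.10265541,  0.5091679 ,  1.00181462])}
{'time': 0.1, 'q': array([-1.48050843e+00,  5.28377044e-01,  1.43376221e+00,  5.68250306e-06,
        1.18138419e+00, -1.78530960e-01]), 'joint_velocities': array([ 0.00044601, -0.00149701, -0.00326494, -0.00087865,  0.00157187,
        0.00076555]), 'joint_torque': array([ 4.64560162e-05, -4.40985918e+01, -1.77150822e+01,  6.33730413e-02,
        5.33934811e-02, -3.80114500e-05]), 'position': array([ 0.16594391, -0.60185339,  0.20037096]), 'tool_rot': array([-0.09472314,  0.7014108 , -0.70004702,  0.09478707]), 'ft_force': array([-0.7537874 ,  0.19064229, -0.1953853 ]), 'moment': array([-0.00104278, -0.01945088,  0.02212375]), 'grip_width': 0.0872053561970313}
```

View pics/scene0.png

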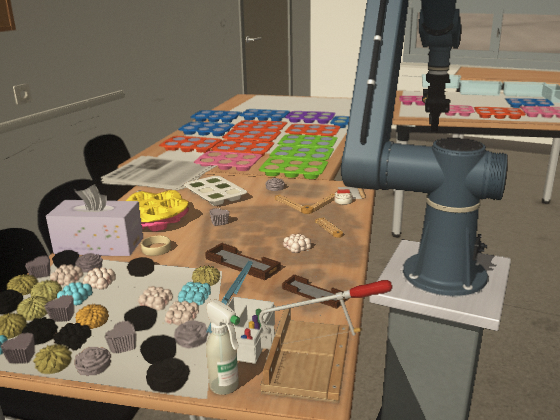

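View pics/top0.png

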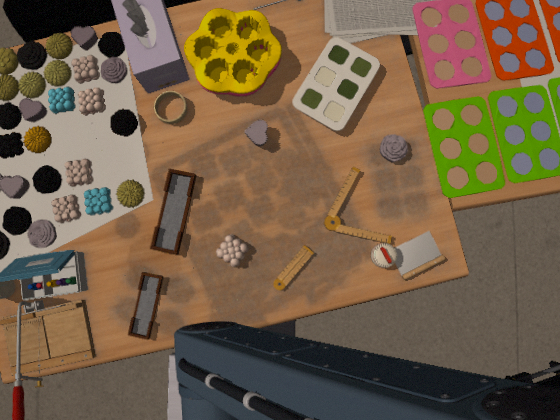

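```bash
python3 -c "
import rig;print([x for x in dir(rig) if x[0]!='_']); print(rig.__dict__.get('grip_point_offset'))"
```

```text
['Unreachable', 'camera', 'camera_info', 'get_obs', 'grip_point_offset', 'hand_in']
0.0187
```

The top picture shows two rules: the open one with its knuckle at (332,222), and a small shut one at (295,268). It also shows two cases, at (174,212) and (146,305). The larger of each pair is the open rule and the case at (174,212). I'll confirm both in an enlarged crop.

```bash
cat > h.py <<'E'
import numpy as np,cv2
from rig import *
def pix2w(n,uv,z):
    c=camera_info(n);K=c["K"];uv=np.atleast_2d(np.array(uv,float))
    d=np.array([(uv[:,0]-K[0,2])/K[0,0],(uv[:,1]-K[1,2])/K[1,1]]).T
    p=d.copy()
    for _ in range(30): p=d/(1+c["k1"]*(p**2).sum(1,keepdims=True))
    R=c["R"];C=-R.T@c["t"]
    r=np.c_[p,np.ones(len(p))]@R
    return C+r*((z-C[2])/r[:,2])[:,None]
def w2pix(n,X):
    c=camera_info(n);X=np.atleast_2d(X)@c["R"].T+c["t"];p=X[:,:2]/X[:,2:]
    p=p*(1+c["k1"]*(p**2).sum(1,keepdims=True))
    return p*c["K"][0,0]+c["K"][:2,2]
def crop(im,x0,y0,x1,y1,f,name):
    cv2.imwrite(name,cv2.resize(im[y0:y1,x0:x1,::-1],None,fx=f,fy=f,interpolation=cv2.INTER_CUBIC))
E
python3 - <<'E'
from h import *
im=cv2.imread("pics/top0.png")[:,:,::-1]
a=cv2.resize(im[150:270,310:450],None,fx=4.2,fy=4.2,interpolation=cv2.INTER_CUBIC)
b=cv2.resize(im[150:270,140:200],None,fx=4.2,fy=4.2,interpolation=cv2.INTER_CUBIC)
cv2.imwrite("pics/c1.png",np.hstack([a[:,:548],b])[:,:,::-1])
E
```

```text
(no output)
```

View pics/c1.png

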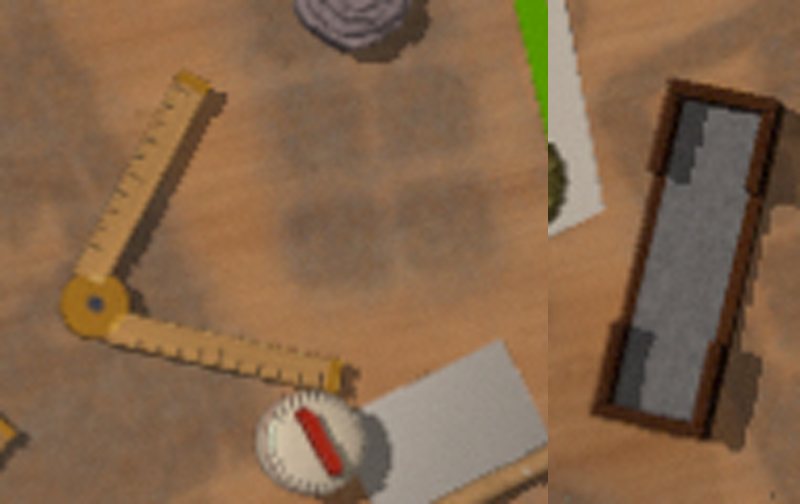

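```bash
cat > fit.py <<'E'
from h import *
def rule_polys(x,y,yaw,ang,z=0.014):
    h=np.array([x,y])
    def leg(th,s):
        u=np.array([np.cos(th),np.sin(th)]);n=np.array([-u[1],u[0]])*s
        return np.array([h+u*.018,h+u*.15,h+u*.15+n*.02,h+u*.018+n*.02])
    k=h+.02*np.array([[np.cos(t),np.sin(t)] for t in np.linspace(0,6.28,24)])
    return [np.c_[p,np.full(len(p),z)] for p in (leg(yaw,-1),leg(yaw+ang,1),k)]
def case_polys(x,y,yaw,L=.204,W=.068,z=.022,l=.186,w=.05):
    u=np.array([np.cos(yaw),np.sin(yaw)]);n=np.array([-u[1],u[0]])
    f=lambda a,b,z:np.array([np.r_[np.array([x,y])+u*s*a/2+n*t*b/2,z] for s,t in((1,1),(-1,1),(-1,-1),(1,-1))])
    return [f(L,W,z),f(l,w,z),f(L,W,0)]
def overlay(im,n,polys,f,box,name):
    x0,y0,x1,y1=box
    a=cv2.resize(im[y0:y1,x0:x1,::-1],None,fx=f,fy=f,interpolation=cv2.INTER_CUBIC)
    for p in polys:
        q=((w2pix(n,p)-[x0,y0]+.5)*f-.5)
        cv2.polylines(a,[np.round(q).astype(int)],True,(255,0,255),1)
    cv2.imwrite(name,a)
E
python3 - <<'E'
from fit import *
from scipy.optimize import least_squares
c=lambda P:np.array(P,float)/4.2+[310,150]
ko=c([(95,303)]); A=c([(178,70),(212,93)]); B=c([(342,361),(338,391)])
k=pix2w("top",ko,.014); a=pix2w("top",A,.014); b=pix2w("top",B,.014)
print(k,a,b, np.linalg.norm(a.mean(0)-k),np.linalg.norm(b.mean(0)-k), "expect",np.hypot(.15,.01))
# A second leg: corners inner(lower y side) (.15,0),(.15,.02)
obs=np.r_[k,b,a][:,:2]
def m(p):
    P=rule_polys(*p); # B: inner edge corner P[0][1], outer P[0][2]
    return np.r_[[[p[0],p[1],0]],P[0][1:3],P[1][[2,1]]][:,:2]
r=least_squares(lambda p:(m(p)-obs).ravel(),[k[0,0],k[0,1],-1.87,1.43]);p=r.x
print("rule",p,np.degrees(p[2:]),r.fun.reshape(-1,2)*1e3)
cc=lambda P:(np.array(P,float)-[548,0])/4.2+[140,150]
C=pix2w("top",cc([(671,79),(782,101),(704,437),(592,411)]),.022)
cen=C.mean(0);d=C[0]+C[1]-C[2]-C[3];print(C,cen,np.degrees(np.arctan2(d[1],d[0])),np.linalg.norm(C[0]-C[3]),np.linalg.norm(C[0]-C[1]))
yaw=np.arctan2(d[1],d[0])
for n,ko_,pts in (("soaps+timer",.03,[(394,148),(257,132),(231,251),(383,255),(295,268)]),):
    print(pix2w("top",pts,ko_).round(3))
np.save("p.npy",np.r_[p,cen[:2],yaw])
for n,box,f in (("top",(310,150,430,260),6),("scene",(260,170,380,250),6)):
    im=cv2.imread(f"pics/{n}0.png")[:,:,::-1]; overlay(im,n,rule_polys(*p),f,box,f"pics/o_{n}.png")
for n,box,f in (("top",(140,150,210,270),5),("scene",(190,230,290,290),6)):
    im=cv2.imread(f"pics/{n}0.png")[:,:,::-1]; overlay(im,n,case_polys(cen[0],cen[1],yaw),f,box,f"pics/oc_{n}.png")
from scipy.spatial.transform import Rotation as Ro
o=get_obs();print(Ro.from_quat(o["tool_rot"]).as_matrix().round(3))
E
```

```text
[[ 0.47887356 -0.23572945  0.014     ]] [[ 0.61887217 -0.28540419  0.014     ]
 [ 0.60532276 -0.30563798  0.014     ]] [[ 0.44712587 -0.3810955   0.014     ]
 [ 0.42955538 -0.37849049  0.014     ]] 0.1460261890073752 0.1496570225556619 expect 0.15033296378372907
rule [ 0.47632065 -0.23436042 -1.75951192  1.26917419] [-100.81260691   72.7183243 ] [[-2.55291021  1.36903359]
 [ 1.05516138 -0.60181872]
 [-1.01926045  0.5451284 ]
 [-0.80695972 -1.95132772]
 [ 3.323969    0.63898445]]
[[0.60381916 0.17029602 0.022     ]
 [0.59155278 0.10372311 0.022     ]
 [0.39402282 0.14113153 0.022     ]
 [0.407561   0.20714743 0.022     ]] [0.49923894 0.15557452 0.022     ] -10.679318945487694 0.19968798692264708 0.06769354487031543
[[ 0.665 -0.387  0.03 ]
 [ 0.699 -0.046  0.03 ]
 [ 0.404  0.01   0.03 ]
 [ 0.4   -0.356  0.03 ]
 [ 0.366 -0.144  0.03 ]]
[[-0.964 -0.     0.266]
 [-0.266  0.002 -0.964]
 [-0.    -1.    -0.002]]
```

View pics/o_top.png

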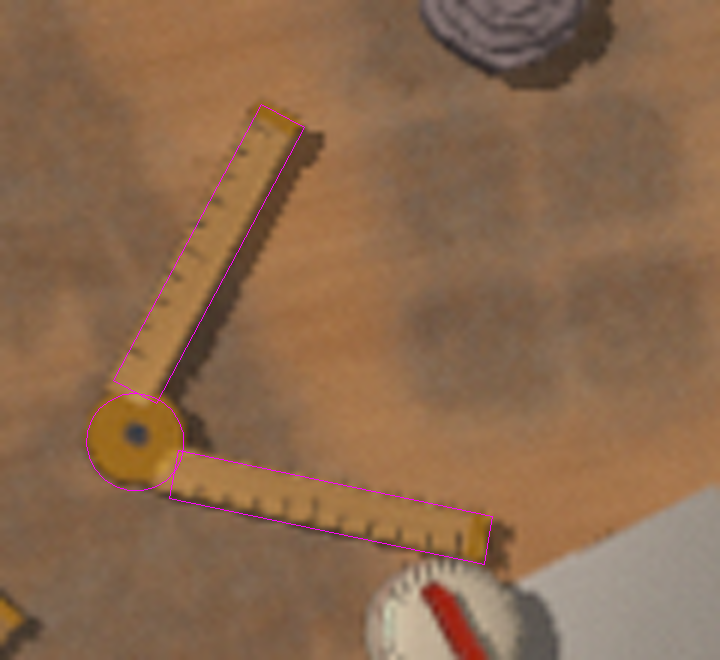

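View pics/o_scene.png

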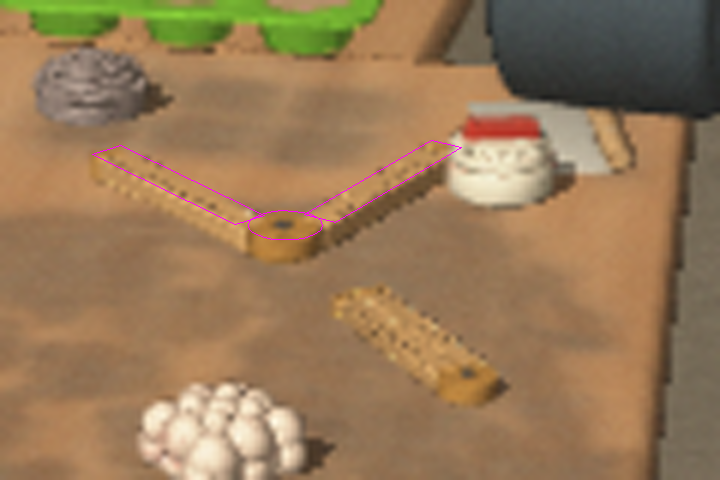

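View pics/oc_top.png

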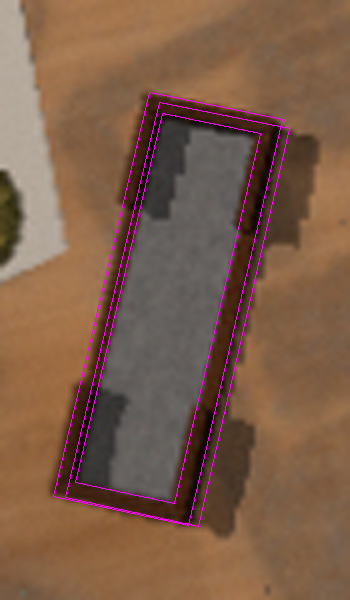

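View pics/oc_scene.png

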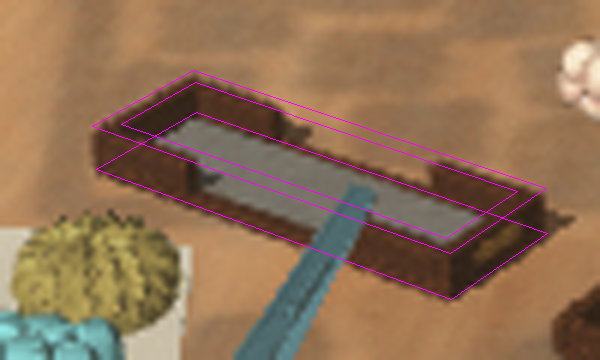

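The open rule has 150 mm legs, and its hinge is at (0.476,-0.234). The second leg points at -28° and the first at -101°, with the first leg's tip next to a timer. So I'll swing the free second leg. The case's centre is at (0.499,0.156), yaw -10.7°, and it measures 200 x 68 mm, which matches the larger size. First I'll move above the second leg.

jog_arm:
  increments:
    - [[0,0,68,0.2,0.16,0,-0.1],[0,0,68,0.2,0.16,0,-0.1],[0,0,68,0.2,0.16,0,-0.1],[0,0,68,0.3,0.25,0,-0.1],[0,0,68,0.35,0.28,0,-0.1],[0,0,68,0.4,0.322,0,-0.1],[0,0,68,0.416,0.322,0,-0.1],[0,0,68,0.416,0.322,0,-0.1]]
  squeeze: 10

```text
time: 0.9
position: [0.481, -0.3529, 0.2001]
tool_rot: [-0.472, 0.527, -0.526, 0.472]
ft_force: [0.7, -0.2, -0.2]
grip_width: 0.048
```

jog_arm:
  increments:
    - [[0,0,68.5,0.101,0.073,-0.03,-0.1],[0,0,68.5,0.101,0.073,-0.05,-0.1],[0,0,68.5,0.101,0.073,-0.1,-0.1],[0,0,68.5,0.101,0.073,-0.12,-0.1],[0,0,68.5,0.101,0.073,-0.12,-0.1],[0,0,68.5,0.101,0.073,-0.12,-0.1],[0,0,68.5,0.101,0.073,-0.12,-0.1],[0,0,68.5,0.101,0.073,-0.12,-0.1]]

```text
time: 1.7
position: [0.5816, -0.2795, 0.0792]
tool_rot: [0.687, -0.169, 0.167, -0.686]
ft_force: [0.2, -0.4, -0.3]
grip_width: 0.048
```

```bash
cat > st.py <<'E'
from h import *
from scipy.spatial.transform import Rotation as Ro
o=get_obs();M=Ro.from_quat(o["tool_rot"]).as_matrix()
print(o["time"],o["position"].round(4),"jawyaw",np.degrees(np.arctan2(M[1,2],M[0,2])).round(2),"tilt",M[2].round(3),o["grip_width"].round(4),o["ft_force"].round(1),"q",o["q"].round(2))
E
cat > snap.py <<'E'
import sys
from fit import *
n,name,f=sys.argv[1],sys.argv[2],int(sys.argv[3]);box=[int(v) for v in sys.argv[4:8]]
im=camera(n);cv2.imwrite(f"pics/{name}_raw.png",im[:,:,::-1]);crop(im,*box,f,f"pics/{name}.png")
E
python3 st.py; python3 snap.py scene s1 5 260 130 400 250
```

```text
Traceback (most recent call last):
  File "st.py", line 4, in <module>
    print(o["time"],o["position"].round(4),"jawyaw",np.degrees(np.arctan2(M[1,2],M[0,2])).round(2),"tilt",M[2].round(3),o["grip_width"].round(4),o["ft_force"].round(1),"q",o["q"].round(2))
                                                                                                                        ^^^^^^^^^^^^^^^^^^^^^
AttributeError: 'float' object has no attribute 'round'
```

View pics/s1.png

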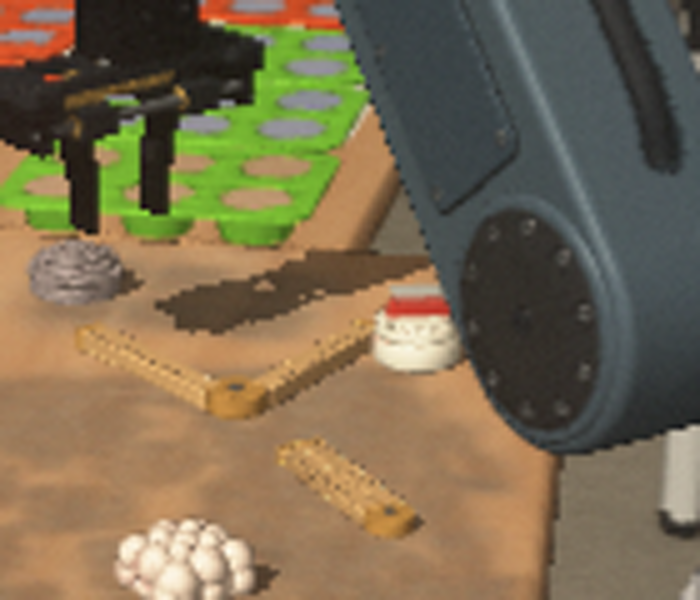

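```bash
sed -i 's/o\["grip_width"\].round(4)/round(o["grip_width"],4)/' st.py; python3 st.py; python3 snap.py top t1 5 290 130 430 250
```

```text
1.75 [ 0.5816 -0.2796  0.0794] jawyaw 62.75 tilt [-0.002 -1.    -0.003] 0.0479 [1.1 0.9 0.1] q [-0.62  0.7   1.48 -0.    0.97 -1.71]
```

View pics/t1.png

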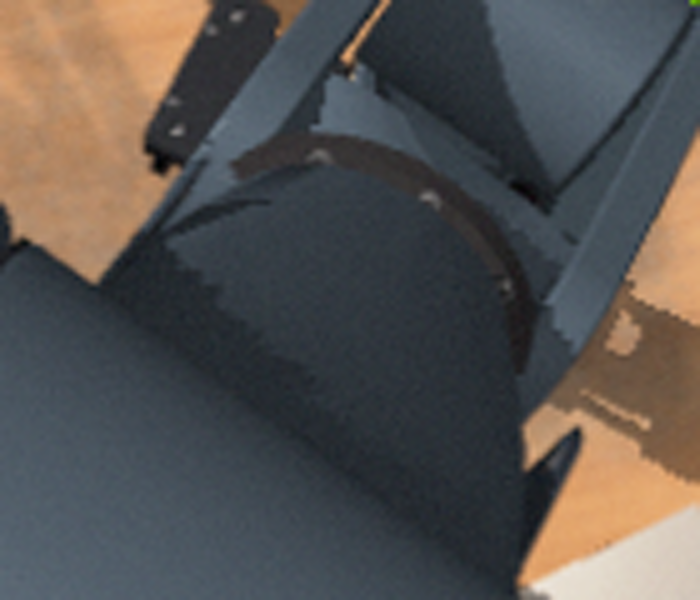

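The top view shows only the arm, which hides the rule. The scene view shows the fingers at about (276,170) and (291,168), still above the second leg. I'll lower and close.

jog_arm:
  increments:
    - [[0,0,-0.8,0,0,-0.03,-0.1],[0,0,-0.8,0,0,-0.055,-0.1],[0,0,-0.8,0,0,-0.065,-0.1],[0,0,-0.8,0,0,-0.074,-0.1],[0,0,-0.8,0,0,-0.074,0.2],[0,0,-0.8,0,0,-0.074,0.6],[0,0,-0.8,0,0,-0.074,0.6],[0,0,-0.8,0,0,-0.074,0.6]]
  squeeze: 8

```text
time: 2.6
position: [0.5823, -0.2801, 0.0066]
tool_rot: [0.686, -0.175, 0.175, -0.684]
ft_force: [-0.0, 0.8, -0.8]
grip_width: 0.0238
```

```bash
python3 st.py; python3 snap.py scene s2 5 260 130 400 250
```

```text
2.6 [ 0.5823 -0.2801  0.0066] jawyaw 61.34 tilt [-0.    -1.    -0.003] 0.0238 [-0.   0.8 -0.8] q [-0.62  0.81  1.5  -0.    0.83 -1.69]
```

View pics/s2.png

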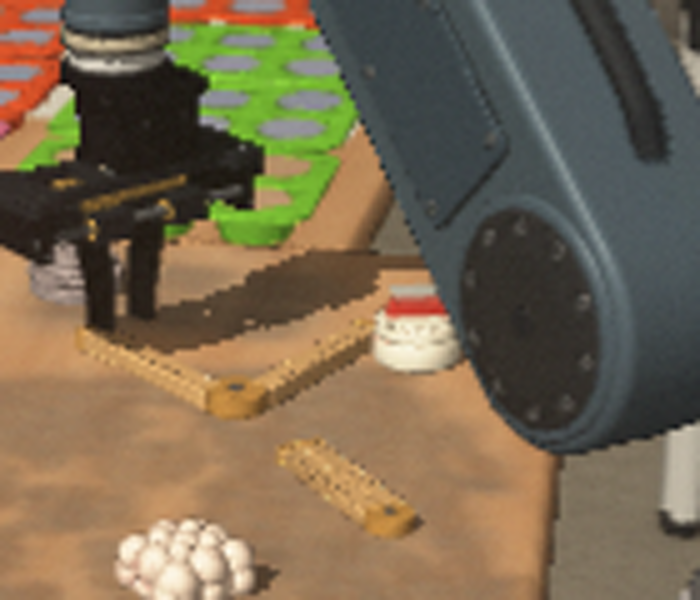

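```bash
python3 - <<'E'
from fit import *
p=np.load("p.npy");o=get_obs()
im=cv2.imread("pics/s2_raw.png")[:,:,::-1]
t=o["position"];th=np.radians(61.34);d=np.array([np.cos(th),np.sin(th),0])
segs=[np.array([t+d*s*.012,t+d*s*.012+[0,0,.04]]) for s in(1,-1)]
overlay(im,"scene",rule_polys(*p[:4])+rule_polys(*p[:4],z=0)+segs,10,(265,180,340,220),"pics/o2.png")
E
```

```text
(no output)
```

View pics/o2.png

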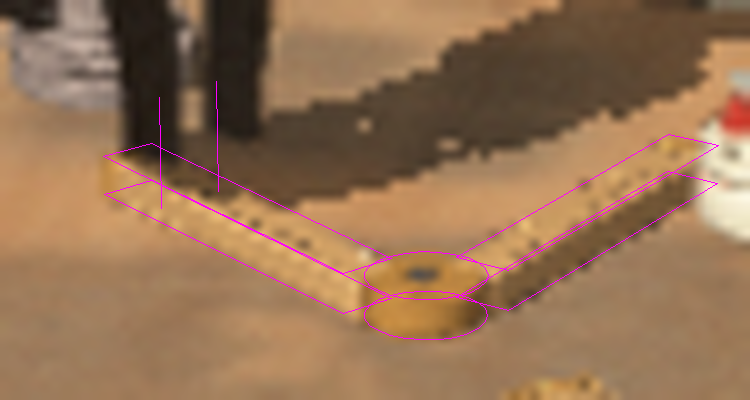

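```bash
python3 snap.py scene s3 10 265 180 340 220;python3 st.py
```

```text
2.7 [ 0.5821 -0.2799  0.0063] jawyaw 61.34 tilt [-0.001 -1.    -0.003] 0.0197 [-0.5 -0.1  0.3] q [-0.62  0.81  1.5  -0.    0.83 -1.69]
```

View pics/s3.png

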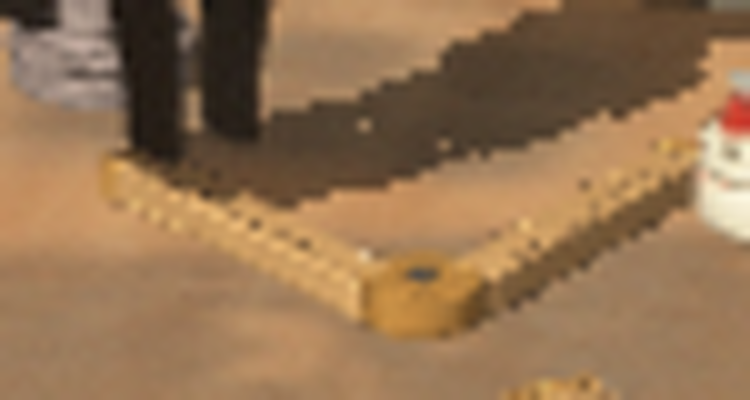

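jog_arm:
  increments:
    - [[0,0,0,0,0,0,0.9],[0,0,0,0,0,0,0.9]]
  squeeze: 8

```text
time: 2.9
position: [0.5823, -0.28, 0.0067]
tool_rot: [0.686, -0.175, 0.175, -0.684]
ft_force: [0.3, 0.4, -0.7]
grip_width: 0.0093
```

```bash
python3 st.py; python3 - <<'E'
from fit import *
im=cv2.imread("pics/s1_raw.png")[:,:,::-1]
t=np.array([.5816,-.2796,.0794]);th=np.radians(62.75);d=np.array([np.cos(th),np.sin(th),0])
segs=[np.array([t+d*s*.024,t+d*s*.024+[0,0,.04]]) for s in(1,-1)]
overlay(im,"scene",segs,10,(255,140,330,190),"pics/o1.png")
E
```

```text
2.9 [ 0.5823 -0.28    0.0067] jawyaw 61.34 tilt [-0.    -1.    -0.003] 0.0093 [ 0.3  0.4 -0.7] q [-0.62  0.81  1.5  -0.    0.83 -1.69]
```

View pics/o1.png

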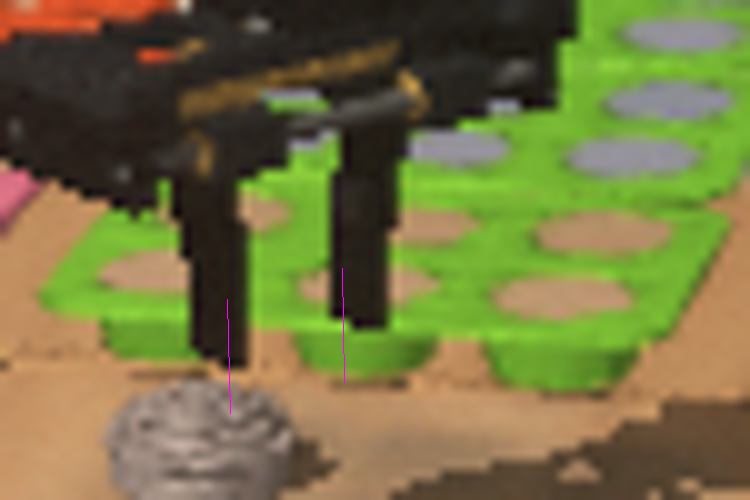

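```bash
python3 snap.py scene s4 10 265 180 340 220; python3 - <<'E'
from fit import *
im=cv2.imread("pics/s4_raw.png")[:,:,::-1]
t=np.array([.5823,-.2800,.0067]);th=np.radians(61.34);d=np.array([np.cos(th),np.sin(th),0])
segs=[np.array([t+d*s*.005,t+d*s*.005+[0,0,.04]]) for s in(1,-1)]
overlay(im,"scene",segs,10,(265,180,340,220),"pics/o4.png")
E
```

```text
(no output)
```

View pics/o4.png

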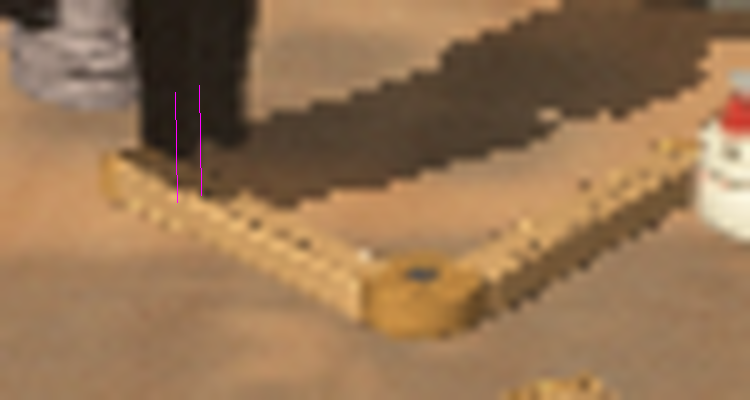

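The jaws closed to 9 mm with nothing between them, and the rule hasn't moved. In the picture the tips end at (284,195), about 5 px (roughly 13 mm) above the projected TCP. So the real tips sit higher than the reported TCP. I'll open again and lower in small steps while watching the force.

jog_arm:
  increments:
    - [[0,0,0,0,0,0,-0.1],[0,0,0,0,0,0,-0.1],[0,0,0,0,0,0,-0.1],[0,0,0,0,0,0,-0.1],[0,0,0,0,0,-0.003,-0.1],[0,0,0,0,0,-0.006,-0.1],[0,0,0,0,0,-0.006,-0.1]]

```text
time: 3.65
position: [0.5817, -0.2797, -0.0002]
tool_rot: [0.686, -0.176, 0.174, -0.684]
ft_force: [-0.3, 0.1, 0.2]
grip_width: 0.0463
```

```bash
python3 st.py;  python3 snap.py scene s5 10 265 180 340 220
```

```text
3.65 [ 5.817e-01 -2.797e-01 -2.000e-04] jawyaw 61.34 tilt [-0.002 -1.    -0.002] 0.0463 [-0.3  0.1  0.2] q [-0.62  0.82  1.51 -0.    0.82 -1.69]
```

View pics/s5.png

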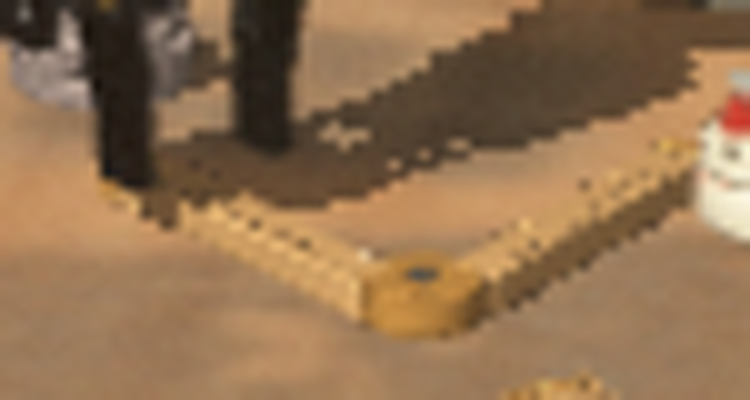

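jog_arm:
  increments:
    - [[0,0,0,0.0005,0,-0.004,-0.1],[0,0,0,0.0005,0,-0.008,-0.1],[0,0,0,0.0005,0,-0.008,-0.1]]

```text
time: 4.0
position: [0.5818, -0.2794, -0.0088]
tool_rot: [0.686, -0.176, 0.174, -0.685]
ft_force: [-0.3, 0.6, -0.7]
grip_width: 0.0477
```

```bash
python3 st.py;  python3 snap.py scene s6 10 265 180 340 220
```

```text
4.0 [ 0.5818 -0.2794 -0.0088] jawyaw 61.34 tilt [-0.003 -1.    -0.002] 0.0477 [-0.3  0.6 -0.7] q [-0.62  0.83  1.51 -0.    0.81 -1.69]
```

View pics/s6.png

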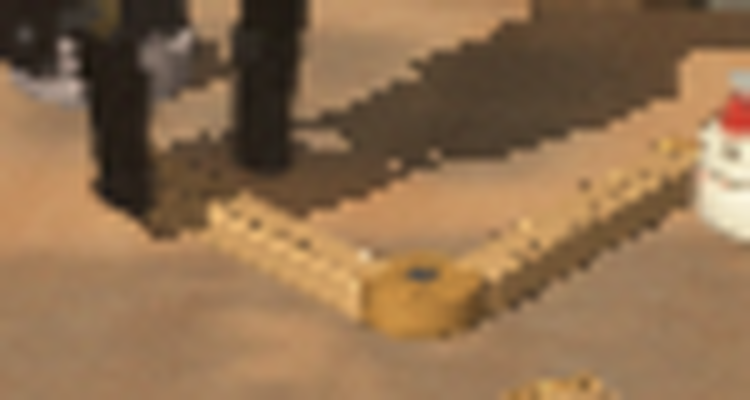

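The tips now straddle the leg near the table: the left finger is at (277,200) and the right at (291,196). Closing.

jog_arm:
  increments:
    - [[0,0,0,0,0,0,0.9],[0,0,0,0,0,0,0.9],[0,0,0,0,0,0,0.9],[0,0,0,0,0,0,0.9],[0,0,0,0,0,0,0.9],[0,0,0,0,0,0,0.9]]
  squeeze: 6

```text
time: 4.65
position: [0.5822, -0.2796, -0.0084]
tool_rot: [0.686, -0.176, 0.174, -0.684]
ft_force: [0.4, 0.3, 0.4]
grip_width: 0.0192
```

```bash
python3 st.py;  python3 snap.py scene s7 10 265 180 340 220
```

```text
4.65 [ 0.5822 -0.2796 -0.0084] jawyaw 61.34 tilt [-0.002 -1.    -0.002] 0.0192 [0.4 0.3 0.4] q [-0.62  0.83  1.51 -0.    0.81 -1.69]
```

View pics/s7.png

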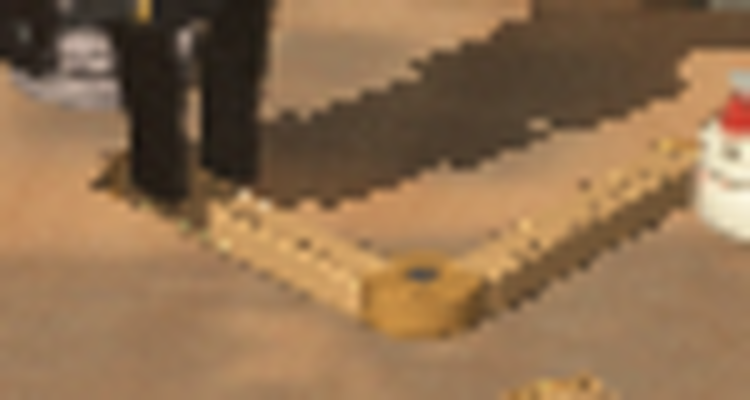

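```bash
python3 - <<'E'
import numpy as np
h=np.array([.4773,-.2348]);g=np.array([.5822,-.2796]);r=g-h;print(np.linalg.norm(r))
for a in range(-4,-61,-4):
    t=np.radians(a);R=np.array([[np.cos(t),-np.sin(t)],[np.sin(t),np.cos(t)]])
    print(a,(R@r-r).round(4),(R@r+h).round(4))
E
```

```text
0.11406598967264524
-4 [-0.0034 -0.0072] [ 0.5788 -0.2868]
-8 [-0.0073 -0.0142] [ 0.5749 -0.2938]
-12 [-0.0116 -0.0208] [ 0.5706 -0.3004]
-16 [-0.0164 -0.0272] [ 0.5658 -0.3068]
-20 [-0.0216 -0.0332] [ 0.5606 -0.3128]
-24 [-0.0273 -0.0388] [ 0.5549 -0.3184]
-28 [-0.0333 -0.044 ] [ 0.5489 -0.3236]
-32 [-0.0397 -0.0488] [ 0.5425 -0.3284]
-36 [-0.0464 -0.0531] [ 0.5358 -0.3327]
-40 [-0.0533 -0.0569] [ 0.5289 -0.3365]
-44 [-0.0606 -0.0603] [ 0.5216 -0.3399]
-48 [-0.068  -0.0631] [ 0.5142 -0.3427]
-52 [-0.0756 -0.0654] [ 0.5066 -0.345 ]
-56 [-0.0834 -0.0672] [ 0.4988 -0.3468]
-60 [-0.0912 -0.0684] [ 0.491 -0.348]
```

jog_arm:
  increments:
    - [[0,0,-4,-0.0034,-0.0072,0,0.9],[0,0,-8,-0.0073,-0.0142,0,0.9],[0,0,-12,-0.0116,-0.0208,0,0.9],[0,0,-16,-0.0164,-0.0272,0,0.9],[0,0,-20,-0.0216,-0.0332,0,0.9],[0,0,-24,-0.0273,-0.0388,0,0.9],[0,0,-28,-0.0333,-0.044,0,0.9],[0,0,-28,-0.0333,-0.044,0,0.9]]

```text
time: 5.5
position: [0.5482, -0.3241, -0.0084]
tool_rot: [0.623, -0.337, 0.335, -0.622]
ft_force: [0.7, -0.3, 0.2]
grip_width: 0.0194
```

```bash
python3 st.py;  python3 snap.py scene s8 8 265 160 360 230
```

```text
5.5 [ 0.5482 -0.3241 -0.0084] jawyaw 33.27 tilt [-0.002 -1.    -0.002] 0.0194 [ 0.7 -0.3  0.2] q [-0.71  0.82  1.53 -0.    0.79 -1.29]
```

View pics/s8.png

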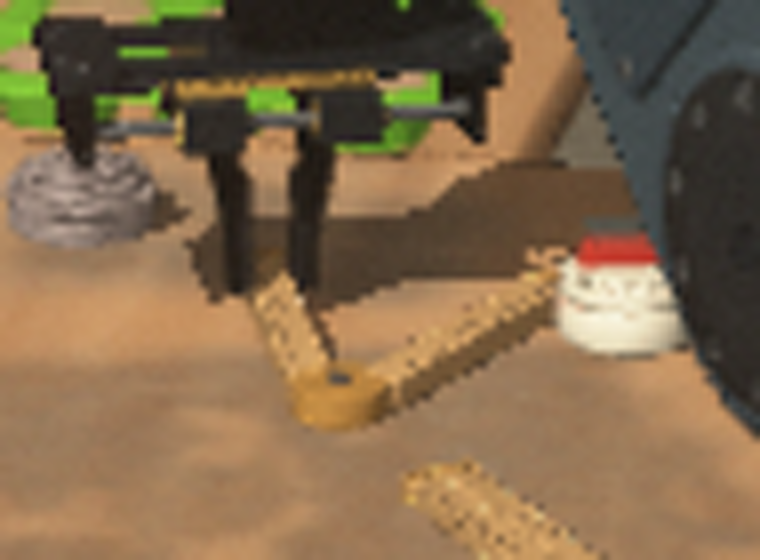

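jog_arm:
  increments:
    - [[0,0,-4,-0.0057,-0.0046,0,0.9],[0,0,-8,-0.0124,-0.0089,0,0.9],[0,0,-12,-0.0193,-0.0127,0,0.9],[0,0,-16,-0.0266,-0.0161,0,0.9],[0,0,-20,-0.034,-0.0189,0,0.9],[0,0,-24,-0.0416,-0.0212,0,0.9],[0,0,-28,-0.0494,-0.023,0,0.9],[0,0,-28.5,-0.0503,-0.0232,0,0.9]]

```text
time: 6.35
position: [0.498, -0.3468, -0.0083]
tool_rot: [0.521, -0.479, 0.477, -0.521]
ft_force: [0.2, 1.0, -0.1]
grip_width: 0.019
```

```bash
python3 st.py;  python3 snap.py scene s9 8 265 160 360 230
```

```text
6.35 [ 0.498  -0.3468 -0.0083] jawyaw 4.89 tilt [-0.002 -1.    -0.003] 0.019 [ 0.2  1.  -0.1] q [-0.79  0.8   1.61 -0.    0.74 -0.88]
```

View pics/s9.png

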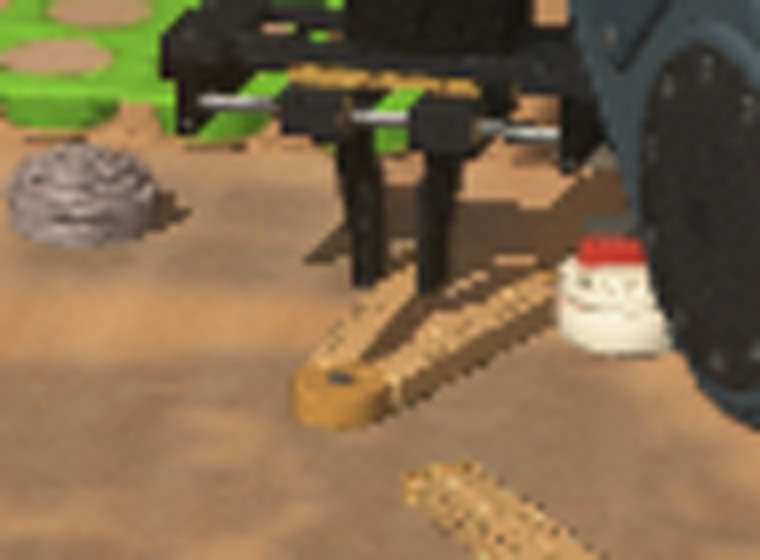

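jog_arm:
  increments:
    - [[0,0,0,0,0,0,0.36],[0,0,0,0,0,0,0.36],[0,0,0,0,0,0,0.36],[0,0,0,0,0,0.02,0.36],[0,0,0,0,0,0.045,0.36],[0,0,0,0,0,0.08,0.36],[0,0,0,0,0,0.08,-0.5],[0,0,0,0,0,0.08,-1]]

```text
time: 7.2
position: [0.4988, -0.3471, 0.0725]
tool_rot: [0.521, -0.478, 0.477, -0.521]
ft_force: [-1.0, 0.3, -0.3]
grip_width: 0.0369
```

```bash
python3 st.py;  python3 snap.py scene s10 8 265 160 360 230;python3 snap.py top t10 5 290 150 430 270
```

```text
7.2 [ 0.4988 -0.3471  0.0725] jawyaw 4.97 tilt [-0.001 -1.    -0.001] 0.0369 [-1.   0.3 -0.3] q [-0.79  0.67  1.58 -0.    0.89 -0.88]
```

View pics/s10.png

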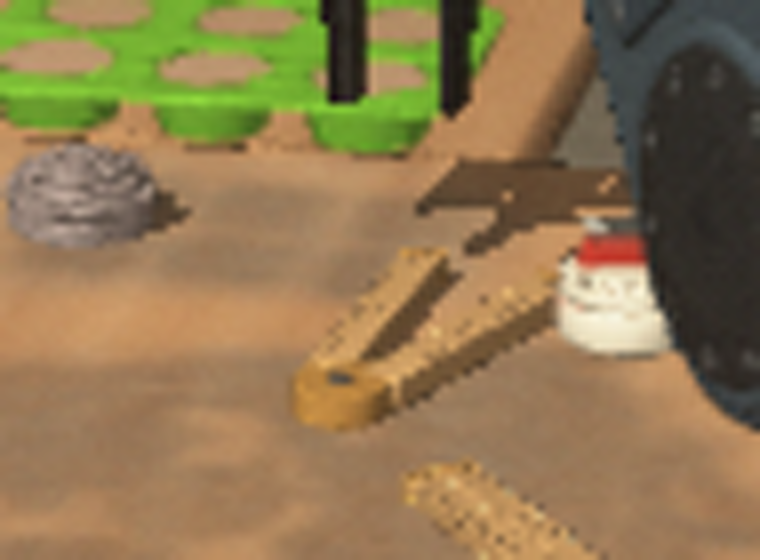

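View pics/t10.png

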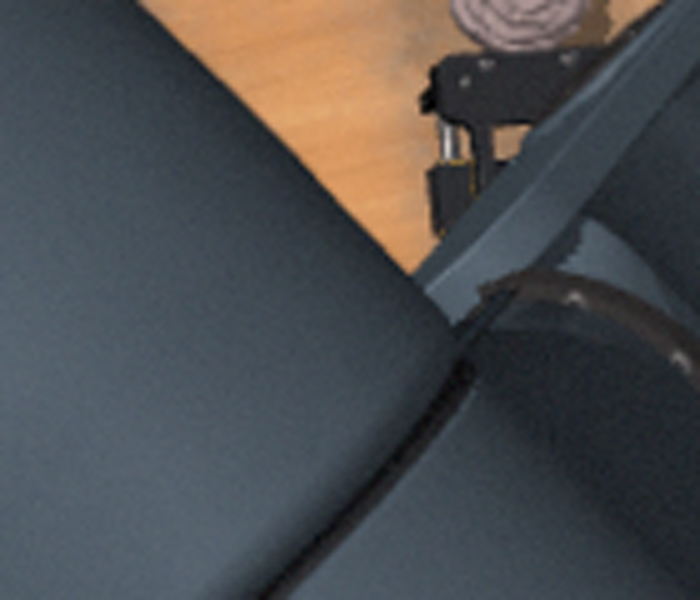

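```bash
python3 - <<'E'
from fit import *
im=cv2.imread("pics/s10_raw.png")[:,:,::-1]
p=(.4773,-.2348,np.radians(-100.8),np.radians(15.8))
overlay(im,"scene",rule_polys(*p)+rule_polys(*p,z=0),12,(295,185,340,217),"pics/o10.png")
E
```

```text
(no output)
```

View pics/o10.png

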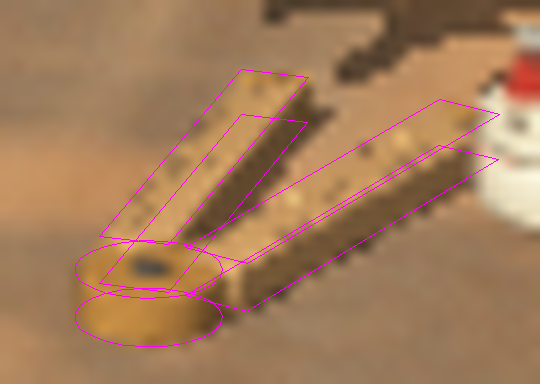

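jog_arm:
  increments:
    - [[0,0,-8,-0.015,0.03,0,-1],[0,0,-10,-0.027,0.048,0,-1],[0,0,-10,-0.027,0.048,0,-1],[0,0,-10,-0.027,0.048,0,-1],[0,0,-10,-0.027,0.048,-0.02,-1],[0,0,-10,-0.027,0.048,-0.04,-1]]

```text
time: 7.9
position: [0.4724, -0.3003, 0.0306]
tool_rot: [-0.477, 0.522, -0.521, 0.478]
ft_force: [0.0, 0.4, -0.9]
grip_width: 0.0855
```

```bash
python3 st.py;  python3 snap.py scene s11 8 265 160 360 230
```

```text
7.9 [ 0.4724 -0.3003  0.0306] jawyaw -5.03 tilt [-0.001 -1.    -0.001] 0.0855 [ 0.   0.4 -0.9] q [-0.77  0.69  1.73  0.    0.72 -0.68]
```

View pics/s11.png

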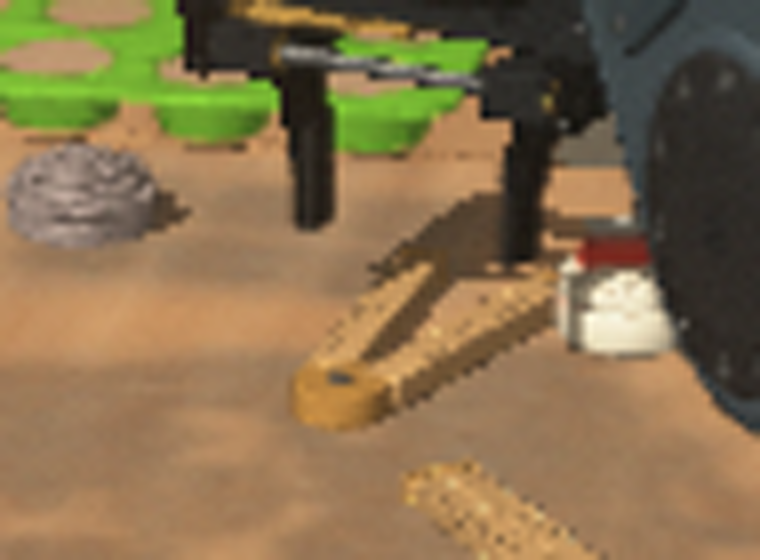

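jog_arm:
  increments:
    - [[0,0,0,0,0.001,-0.012,-1],[0,0,0,0,0.001,-0.022,-1],[0,0,0,0,0.001,-0.026,-1],[0,0,0,0,0.001,-0.026,-1]]

```text
time: 8.35
position: [0.4702, -0.2976, 0.0007]
tool_rot: [-0.478, 0.525, -0.518, 0.477]
ft_force: [0.3, -0.2, -0.8]
grip_width: 0.0873
```

```bash
python3 st.py;  python3 snap.py scene s12 8 265 160 360 230
```

```text
8.35 [ 0.4702 -0.2976  0.0007] jawyaw -5.05 tilt [-0.006 -1.    -0.006] 0.0873 [ 0.3 -0.2 -0.8] q [-0.77  0.74  1.74  0.    0.67 -0.68]
```

View pics/s12.png

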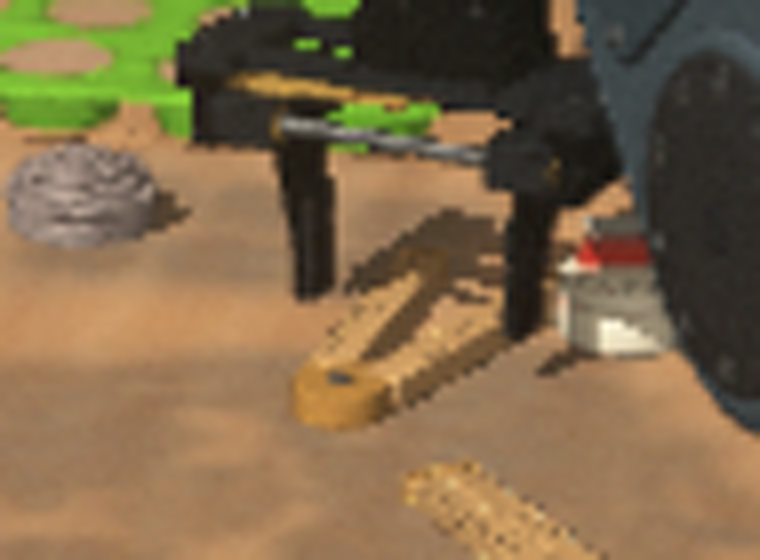

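jog_arm:
  increments:
    - [[0,0,0,0.0015,-0.001,-0.003,-1],[0,0,0,0.0015,-0.001,-0.006,-1],[0,0,0,0.0015,-0.001,-0.009,-1],[0,0,0,0.0015,-0.001,-0.009,-1]]

```text
time: 8.8
position: [0.4718, -0.2986, -0.008]
tool_rot: [-0.478, 0.524, -0.519, 0.478]
ft_force: [-0.5, -0.2, -0.0]
grip_width: 0.087
```

```bash
python3 st.py;  python3 snap.py scene s13 8 265 160 360 230
```

```text
8.8 [ 0.4718 -0.2986 -0.008 ] jawyaw -5.04 tilt [-0.006 -1.    -0.006] 0.087 [-0.5 -0.2 -0. ] q [-0.76  0.76  1.74  0.    0.65 -0.68]
```

View pics/s13.png

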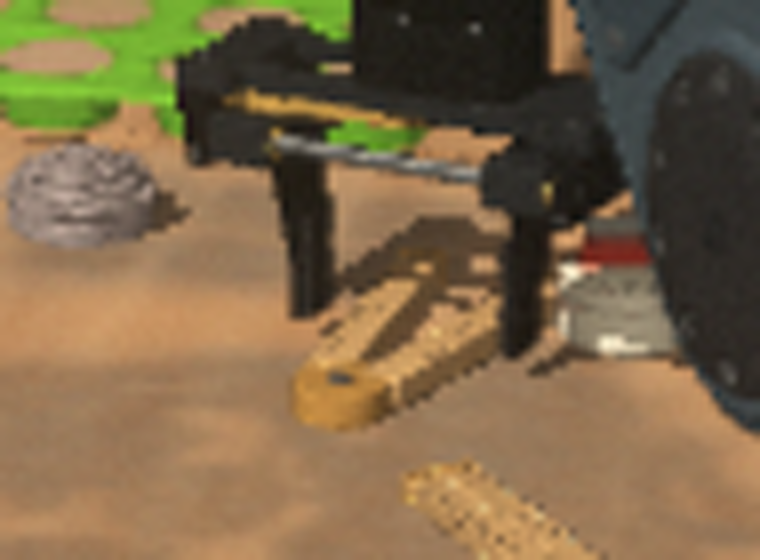

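Both legs lie between the fingers, at (304,198) and (330,203), and the tips are close to the table. Closing.

jog_arm:
  increments:
    - [[0,0,0,0,0,0,0.0],[0,0,0,0,0,0,0.3],[0,0,0,0,0,0,0.6],[0,0,0,0,0,0,0.6],[0,0,0,0,0,0,0.6],[0,0,0,0,0,0,0.6],[0,0,0,0,0,0,0.6],[0,0,0,0,0,0,0.6]]
  squeeze: 12

```text
time: 9.65
position: [0.4718, -0.2986, -0.0078]
tool_rot: [-0.478, 0.524, -0.519, 0.478]
ft_force: [0.2, 0.3, 0.6]
grip_width: 0.0386
```

```bash
python3 st.py;  python3 snap.py scene s14 8 265 160 360 230
```

```text
9.65 [ 0.4718 -0.2986 -0.0078] jawyaw -5.04 tilt [-0.005 -1.    -0.006] 0.0386 [0.2 0.3 0.6] q [-0.76  0.76  1.74  0.    0.65 -0.68]
```

View pics/s14.png

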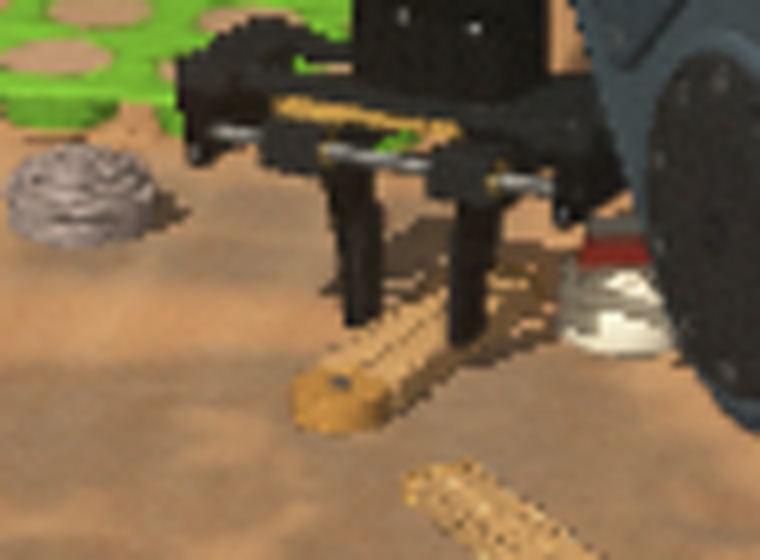

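Closed at 38.6 mm, with the two legs meeting in the picture and the knuckle at (307,210). Firm up the grip and lift.

jog_arm:
  increments:
    - [[0,0,0,0,0,0,0.6],[0,0,0,0,0,0,0.6],[0,0,0,0,0,0.015,0.6],[0,0,0,0,0,0.035,0.6],[0,0,0,0,0,0.06,0.6],[0,0,0,0,0,0.09,0.6],[0,0,0,0,0,0.1,0.6],[0,0,0,0,0,0.1,0.6]]
  squeeze: 25

```text
time: 10.5
position: [0.4725, -0.2993, 0.0937]
tool_rot: [-0.478, 0.523, -0.52, 0.478]
ft_force: [-0.1, 0.5, -0.2]
grip_width: 0.0176
```

```bash
python3 st.py;  python3 snap.py scene s15 6 265 130 385 230
```

```text
10.5 [ 0.4725 -0.2993  0.0937] jawyaw -5.04 tilt [-0.003 -1.    -0.004] 0.0176 [-0.1  0.5 -0.2] q [-0.76  0.59  1.69  0.    0.86 -0.68]
```

View pics/s15.png

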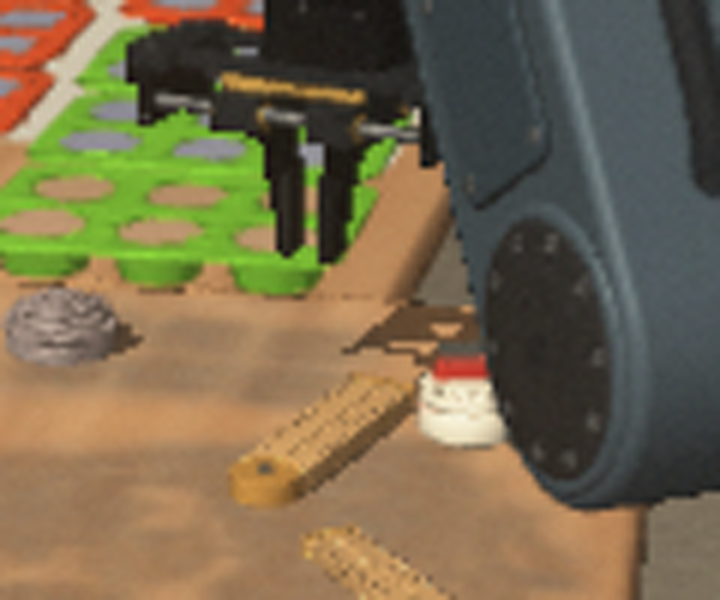

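The rule slipped out of the jaws and is still on the table, apparently shut, with its knuckle at (309,208). So the overlap with the legs was too thin and the tips need to go lower. I'll locate the rule again.

```bash
python3 - <<'E'
from fit import *
im=cv2.imread("pics/s15_raw.png")[:,:,::-1]
crop(im,295,185,350,220,14,"pics/c15.png")
print(pix2w("scene",[(307.4,207.3),(309.2,208)],.014))
E
```

```text
[[ 0.47464212 -0.23278137  0.014     ]
 [ 0.46706977 -0.22971908  0.014     ]]
```

View pics/c15.png

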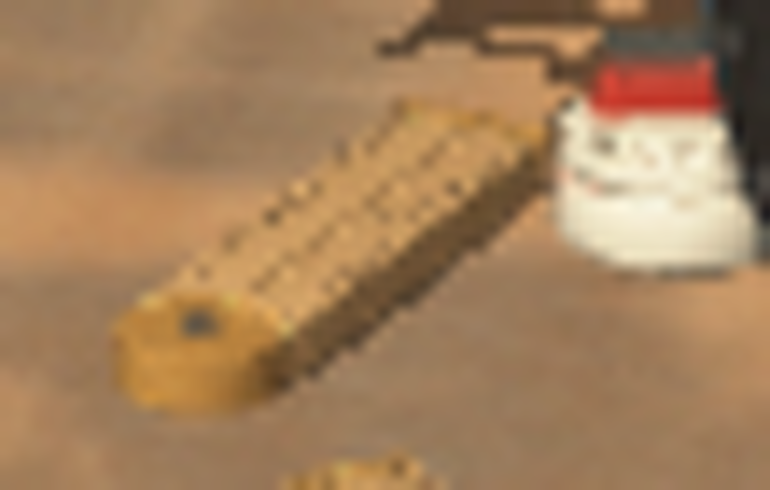

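```bash
python3 - <<'E'
from fit import *
k=lambda a:(np.array(a)+.5)/14-.5+[295,185]
w=pix2w("scene",[k((200,323)),k((472,114)),k((398,102)),k((546,127))],.014);print(w)
d=w[1]-w[0];print(np.linalg.norm(d),np.degrees(np.arctan2(d[1],d[0])),np.linalg.norm(w[2]-w[3]))
im=cv2.imread("pics/s15_raw.png")[:,:,::-1]
for i,pp in enumerate([(.470,-.2310,-95),(.470,-.2310,-97)]):
  P=rule_polys(pp[0],pp[1],np.radians(pp[2]),0)
  overlay(im,"scene",P,14,(295,185,350,220),f"pics/o15{i}.png")
E
```

```text
[[ 0.46944049 -0.23223002  0.014     ]
 [ 0.45872434 -0.37965346  0.014     ]
 [ 0.47841057 -0.38016386  0.014     ]
 [ 0.43897565 -0.37852373  0.014     ]]
0.14781240170988552 -94.15749433449217 0.039469011622759065
```

View pics/o150.png

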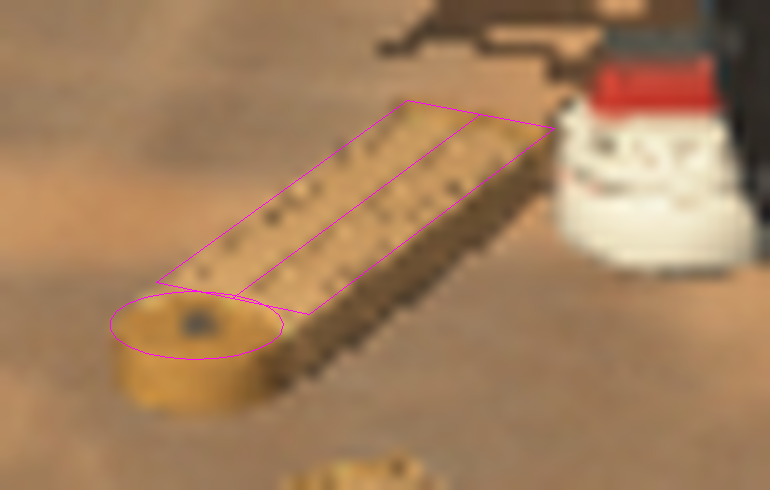

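jog_arm:
  increments:
    - [[0,0,0,-0.005,0.001,-0.03,-0.6],[0,0,0,-0.005,0.001,-0.05,-0.6],[0,0,0,-0.005,0.001,-0.06,-0.6],[0,0,0,-0.005,0.001,-0.07,-0.6],[0,0,0,-0.005,0.001,-0.08,-0.6],[0,0,0,-0.005,0.001,-0.092,-0.6],[0,0,0,-0.005,0.001,-0.102,-0.6],[0,0,0,-0.005,0.001,-0.102,-0.6]]

```text
time: 11.35
position: [0.466, -0.297, -0.011]
tool_rot: [-0.478, 0.525, -0.518, 0.477]
ft_force: [-0.0, -0.6, 0.1]
grip_width: 0.0677
```

```bash
python3 st.py;  python3 snap.py scene s16 10 285 165 355 225
```

```text
11.35 [ 0.466 -0.297 -0.011] jawyaw -5.04 tilt [-0.007 -1.    -0.008] 0.0677 [-0.  -0.6  0.1] q [-0.77  0.76  1.75  0.    0.64 -0.68]
```

View pics/s16.png

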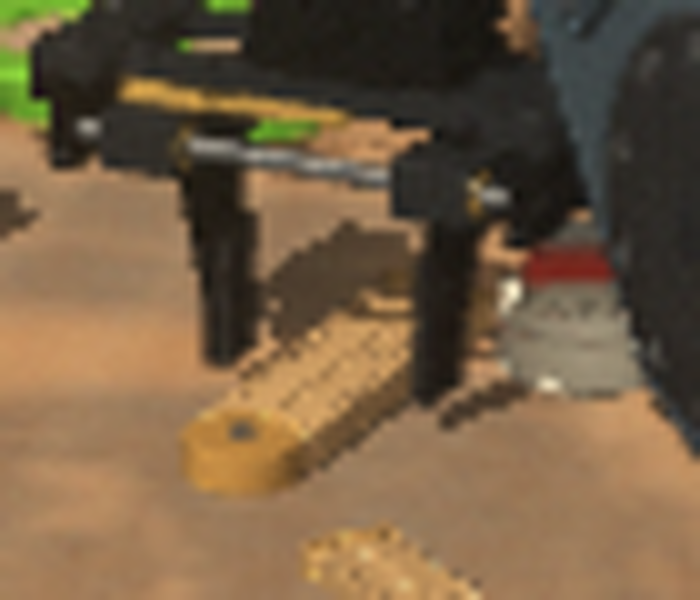

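jog_arm:
  increments:
    - [[0,0,0,0.001,0,-0.001,-0.6],[0,0,0,0.001,0,-0.002,-0.6]]

```text
time: 11.6
position: [0.4679, -0.2976, -0.0119]
tool_rot: [-0.478, 0.524, -0.519, 0.478]
ft_force: [-0.4, 0.1, 0.4]
grip_width: 0.0693
```

jog_arm:
  increments:
    - [[0,0,0,0,0,-0.001,-0.6],[0,0,0,0,0,-0.002,-0.6]]

```text
time: 11.8
position: [0.4681, -0.2979, -0.0135]
tool_rot: [-0.478, 0.524, -0.519, 0.478]
ft_force: [-0.1, 0.0, -1.4]
grip_width: 0.0692
```

jog_arm:
  increments:
    - [[0,0,0,0,0,-0.001,-0.6],[0,0,0,0,0,-0.002,-0.6]]

```text
time: 12.0
position: [0.4682, -0.298, -0.0155]
tool_rot: [-0.478, 0.524, -0.519, 0.478]
ft_force: [0.5, -0.4, 0.4]
grip_width: 0.0693
```

jog_arm:
  increments:
    - [[0,0,0,0,0,-0.001,-0.6],[0,0,0,0,0,-0.002,-0.6]]

```text
time: 12.2
position: [0.4682, -0.298, -0.0175]
tool_rot: [-0.478, 0.524, -0.519, 0.478]
ft_force: [-0.0, 0.1, -0.1]
grip_width: 0.0693
```

```bash
python3 st.py;  python3 snap.py scene s17 10 285 165 355 225
```

```text
12.2 [ 0.4682 -0.298  -0.0175] jawyaw -5.03 tilt [-0.004 -1.    -0.005] 0.0693 [-0.   0.1 -0.1] q [-0.77  0.77  1.75  0.    0.63 -0.68]
```

View pics/s17.png

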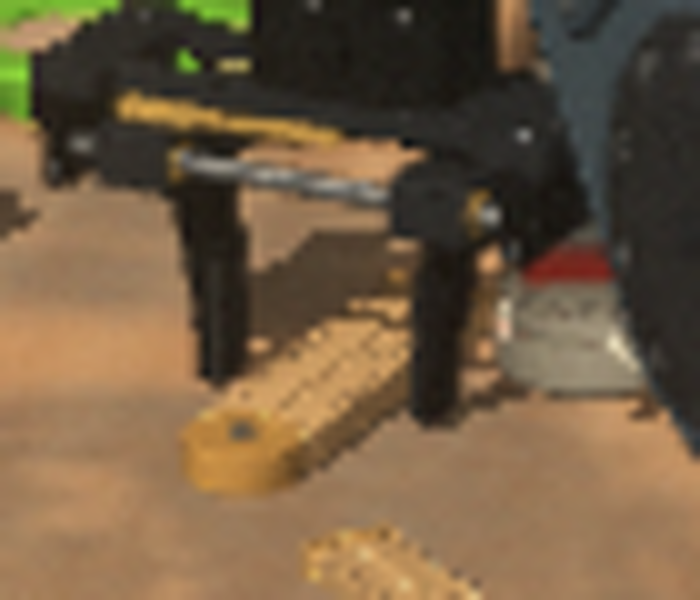

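jog_arm:
  increments:
    - [[0,0,0,0,0,-0.001,-0.6],[0,0,0,0,0,-0.001,-0.6]]

```text
time: 12.45
position: [0.468, -0.2978, -0.0189]
tool_rot: [-0.478, 0.524, -0.519, 0.478]
ft_force: [-0.4, 0.2, 0.6]
grip_width: 0.0696
```

jog_arm:
  increments:
    - [[0,0,0,0,0,-0.001,-0.6],[0,0,0,0,0,-0.001,-0.6]]

```text
time: 12.65
position: [0.468, -0.2977, -0.02]
tool_rot: [-0.478, 0.524, -0.519, 0.478]
ft_force: [-0.7, 0.8, -0.8]
grip_width: 0.0698
```

jog_arm:
  increments:
    - [[0,0,0,0,0,-0.001,-0.6],[0,0,0,0,0,-0.001,-0.6]]

```text
time: 12.85
position: [0.4681, -0.2978, -0.0207]
tool_rot: [-0.478, 0.524, -0.519, 0.478]
ft_force: [-0.5, 0.7, 3.3]
grip_width: 0.0698
```

Contact reads 3.3 N at a reported z of -0.0207, so the real fingertips are 20 mm above the reported TCP. I'll back off 2.5 mm and grip.

jog_arm:
  increments:
    - [[0,0,0,0,0,0.0025,-0.6],[0,0,0,0,0,0.0025,0.0],[0,0,0,0,0,0.0025,0.6],[0,0,0,0,0,0.0025,0.6],[0,0,0,0,0,0.0025,0.6],[0,0,0,0,0,0.0025,0.6],[0,0,0,0,0,0.0025,0.6],[0,0,0,0,0,0.0025,0.6]]
  squeeze: 12

```text
time: 13.65
position: [0.4678, -0.2976, -0.0183]
tool_rot: [-0.478, 0.524, -0.519, 0.478]
ft_force: [-0.5, -0.3, 0.2]
grip_width: 0.0395
```

```bash
python3 st.py
```

```text
13.65 [ 0.4678 -0.2976 -0.0183] jawyaw -5.03 tilt [-0.005 -1.    -0.006] 0.0395 [-0.5 -0.3  0.2] q [-0.77  0.78  1.75  0.    0.63 -0.68]
```

jog_arm:
  increments:
    - [[0,0,0,0,0,0,0.6],[0,0,0,0,0,0,0.6],[0,0,0,0,0,0.005,0.6],[0,0,0,0,0,0.01,0.6],[0,0,0,0,0,0.01,0.6]]
  squeeze: 30

```text
time: 14.15
position: [0.4684, -0.2981, -0.0075]
tool_rot: [-0.478, 0.523, -0.519, 0.478]
ft_force: [0.4, -0.8, -1.7]
grip_width: 0.0393
```

```bash
python3 st.py;  python3 snap.py scene s18 10 285 165 355 225
```

```text
14.15 [ 0.4684 -0.2981 -0.0075] jawyaw -5.03 tilt [-0.004 -1.    -0.004] 0.0393 [ 0.4 -0.8 -1.7] q [-0.77  0.76  1.75  0.    0.64 -0.68]
```

View pics/s18.png

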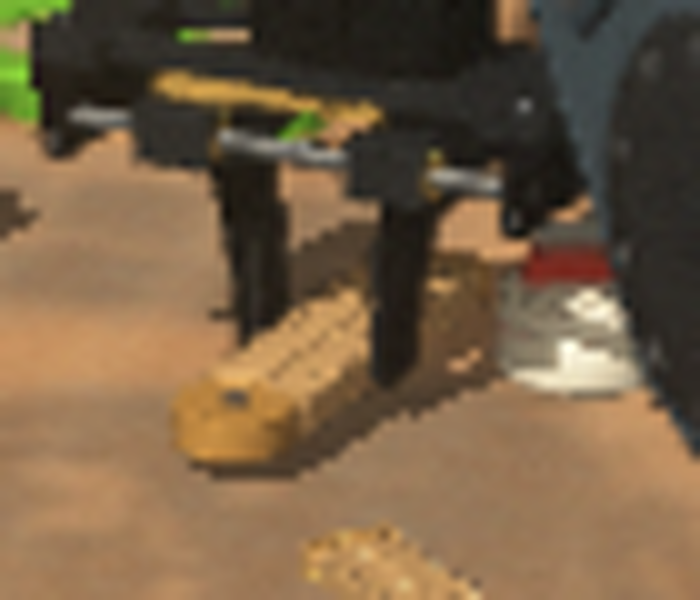

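jog_arm:
  increments:
    - [[0,0,0,0,0,0.03,0.6],[0,0,0,0,0,0.06,0.6],[0,0,6,0.002,0.03,0.09,0.6],[0,0,12,0.005,0.06,0.1,0.6],[0,0,18,0.008,0.1,0.1,0.6],[0,0,24,0.01,0.14,0.1,0.6],[0,0,30,0.013,0.18,0.1,0.6],[0,0,36,0.015,0.22,0.1,0.6]]

```text
time: 15.0
position: [0.4833, -0.0765, 0.0925]
tool_rot: [0.617, -0.349, 0.345, -0.615]
ft_force: [1.7, 0.4, -0.8]
grip_width: 0.0396
```

```bash
python3 st.py
```

```text
15.0 [ 0.4833 -0.0765  0.0925] jawyaw 31.19 tilt [-0.004 -1.    -0.004] 0.0396 [ 1.7  0.4 -0.8] q [-0.39  0.52  1.87 -0.    0.76 -0.93]
```

jog_arm:
  increments:
    - [[0,0,7,0.002,0.04,0,0.6],[0,0,14,0.004,0.08,0,0.6],[0,0,21,0.007,0.12,0,0.6],[0,0,28,0.01,0.16,0,0.6],[0,0,35,0.012,0.195,0,0.6],[0,0,42,0.015,0.22,0,0.6],[0,0,48.1,0.0152,0.2332,0,0.6],[0,0,48.1,0.0152,0.2332,0,0.6]]

```text
time: 15.8
position: [0.4982, 0.1584, 0.0924]
tool_rot: [0.705, -0.066, 0.064, -0.703]
ft_force: [-0.1, 0.0, -1.9]
grip_width: 0.0394
```

jog_arm:
  increments:
    - [[0,0,0,0,0,-0.02,0.6],[0,0,0,0,0,-0.04,0.6],[0,0,0,0,0,-0.05,0.6],[0,0,0,0,0,-0.05,0.6]]

```text
time: 16.2
position: [0.497, 0.1575, 0.0412]
tool_rot: [0.706, -0.068, 0.063, -0.703]
ft_force: [0.1, -0.0, -1.4]
grip_width: 0.0391
```

```bash
python3 st.py;  python3 snap.py scene s19 6 180 190 300 290;  python3 snap.py top t19 5 130 140 270 260
```

```text
16.2 [0.497  0.1575 0.0412] jawyaw 79.33 tilt [-0.007 -1.    -0.005] 0.0391 [ 0.1 -0.  -1.4] q [ 0.09  0.65  1.81 -0.    0.69 -1.29]
```

View pics/s19.png

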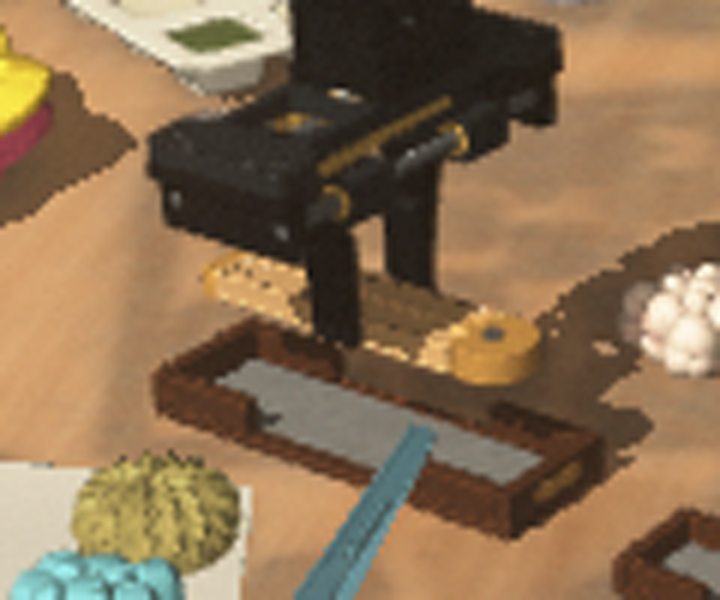

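View pics/t19.png

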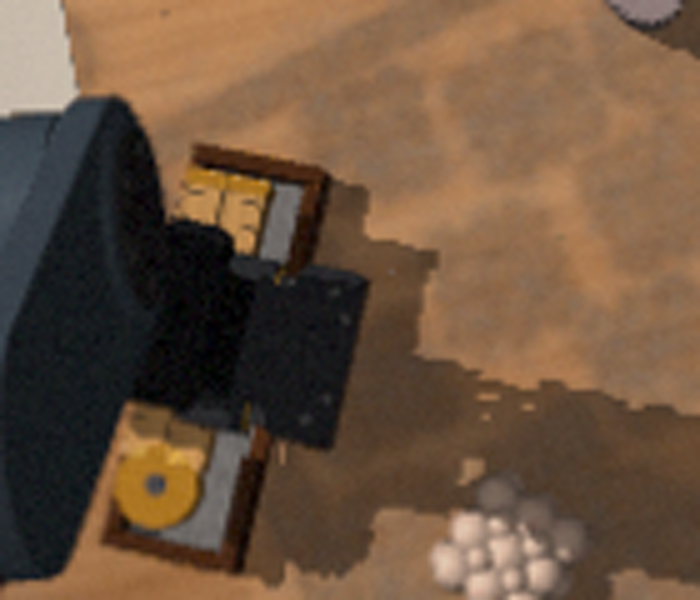

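```bash
python3 - <<'E'
from fit import *
from scipy.optimize import least_squares
T=lambda a:(np.array(a)+.5)/5-.5+[130,140]
S=lambda a:(np.array(a)+.5)/6-.5+[180,190]
kt,ks=T((156,485)),S((493,333))
r=least_squares(lambda X:np.r_[(w2pix("top",X)[0]-kt),(w2pix("scene",X)[0]-ks)],[.43,.17,.07]);print("knuckle tri",r.x,r.fun)
z=.0735
k=pix2w("top",[kt],z)[0]; e=pix2w("top",[T((228,177))],z)[0]
d=e-k;print(k,e,np.linalg.norm(d),np.degrees(np.arctan2(d[1],d[0])))
print("scene",pix2w("scene",[ks],z))
# case corners now, top rim z=.022, from top crop
C=pix2w("top",[T((196,144)),T((331,168)),T((240,575)),T((104,544))],.022);print(C, C.mean(0))
d=C[0]+C[1]-C[2]-C[3];print(np.degrees(np.arctan2(d[1],d[0])))
E
```

```text
knuckle tri [0.43217612 0.16905657 0.07346005] [ 0.11125338  0.26708628 -0.31555154 -0.04263697]
[0.43278614 0.16933528 0.0735    ] [0.57815437 0.14241862 0.0735    ] 0.14783920002086545 -10.490189856684328
scene [[0.43129044 0.1690193  0.0735    ]]
[[0.60483934 0.17156733 0.022     ]
 [0.59369037 0.10360094 0.022     ]
 [0.39271605 0.13996197 0.022     ]
 [0.4062423  0.20727127 0.022     ]] [0.49937202 0.15560038 0.022     ]
-10.223714125347533
```

The knuckle triangulates to z = 0.0735, as predicted. The rule's centre is at (0.496,0.157) and the case's at (0.499,0.1555), so I'll correct by (+3, -1.5) mm while lowering.

jog_arm:
  increments:
    - [[0,0,0,0.003,-0.0015,-0.01,0.6],[0,0,0,0.003,-0.0015,-0.02,0.6],[0,0,0,0.003,-0.0015,-0.026,0.6],[0,0,0,0.003,-0.0015,-0.026,0.6]]

```text
time: 16.7
position: [0.5005, 0.1563, 0.0155]
tool_rot: [0.705, -0.068, 0.063, -0.703]
ft_force: [0.2, -0.7, -1.0]
grip_width: 0.0394
```

```bash
python3 st.py;  python3 snap.py scene s20 6 180 190 300 290;  python3 snap.py top t20 5 130 140 270 260
```

```text
16.7 [0.5005 0.1563 0.0155] jawyaw 79.36 tilt [-0.006 -1.    -0.004] 0.0394 [ 0.2 -0.7 -1. ] q [ 0.09  0.69  1.82 -0.    0.64 -1.29]
```

View pics/s20.png

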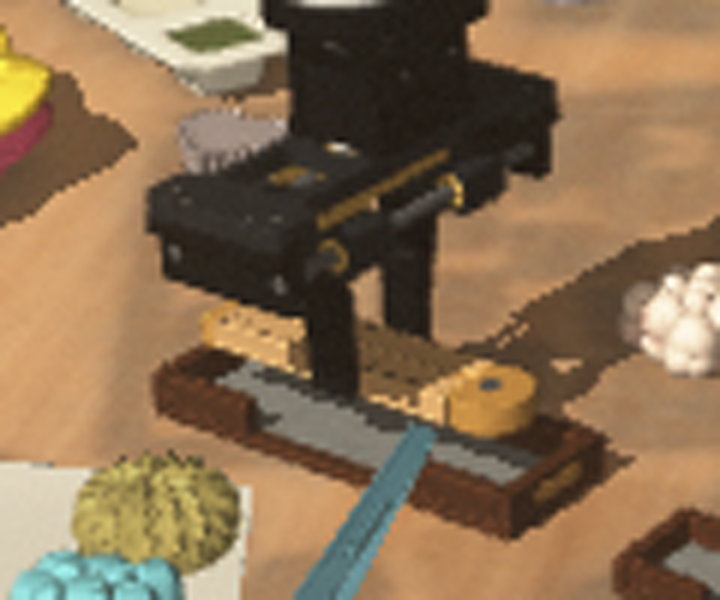

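View pics/t20.png

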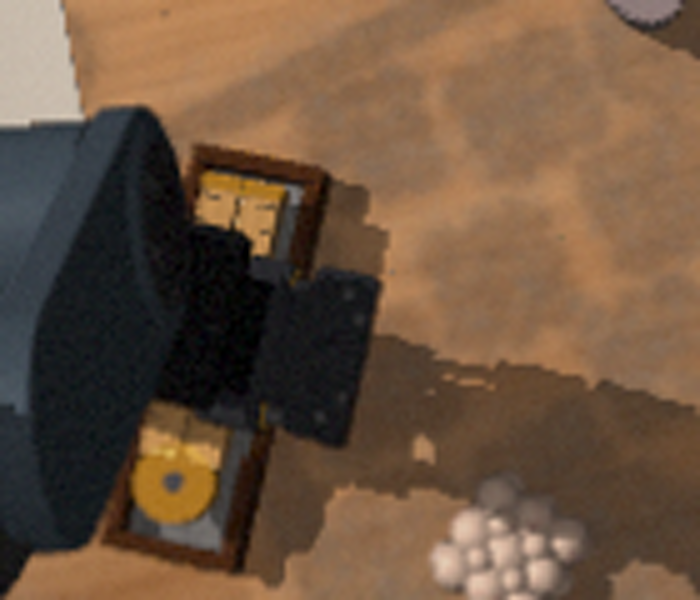

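```bash
python3 - <<'E'
from fit import *
T=lambda a:(np.array(a)+.5)/5-.5+[130,140]
S=lambda a:(np.array(a)+.5)/6-.5+[180,190]
k=pix2w("top",[T((174,483))],.048)[0];ks=pix2w("scene",[S((490,384))],.048)[0];e=pix2w("top",[T((244,183))],.048)[0]
u=np.array([np.cos(np.radians(-10.5)),np.sin(np.radians(-10.5))])
print(k,ks,e,np.degrees(np.arctan2(*(e-k)[1::-1])),"centre",k[:2]+.065*u,ks[:2]+.065*u)
E
```

```text
[0.43521364 0.16752895 0.048     ] [0.43418423 0.16799523 0.048     ] [0.58039331 0.14057764 0.048     ] -10.51673047635811 centre [0.49912521 0.15568364] [0.4980958  0.15614992]
```

The centre is within 1 mm of the case's and the yaws match. I'll lower into the well in gentle steps.

jog_arm:
  increments:
    - [[0,0,0,0,0,-0.008,0.6],[0,0,0,0,0,-0.016,0.6],[0,0,0,0,0,-0.021,0.6],[0,0,0,0,0,-0.024,0.6],[0,0,0,0,0,-0.0255,0.6],[0,0,0,0,0,-0.0255,0.6]]

```text
time: 17.4
position: [0.501, 0.1564, -0.0095]
tool_rot: [0.705, -0.067, 0.064, -0.703]
ft_force: [-1.3, -1.0, -0.5]
grip_width: 0.0395
```

jog_arm:
  increments:
    - [[0,0,0,0,0,-0.001,0.6],[0,0,0,0,0,-0.001,0.6]]

```text
time: 17.6
position: [0.5011, 0.1564, -0.0104]
tool_rot: [0.705, -0.067, 0.064, -0.703]
ft_force: [-0.5, 0.5, -2.1]
grip_width: 0.0392
```

```bash
python3 st.py
```

```text
17.6 [ 0.5011  0.1564 -0.0104] jawyaw 79.37 tilt [-0.004 -1.    -0.004] 0.0392 [-0.5  0.5 -2.1] q [ 0.09  0.74  1.82 -0.    0.58 -1.29]
```

jog_arm:
  increments:
    - [[0,0,0,0,0,-0.001,0.6],[0,0,0,0,0,-0.001,0.6]]

```text
time: 17.8
position: [0.5012, 0.1564, -0.0113]
tool_rot: [0.705, -0.067, 0.064, -0.703]
ft_force: [0.4, -0.3, -1.0]
grip_width: 0.0392
```

jog_arm:
  increments:
    - [[0,0,0,0,0,-0.001,0.6],[0,0,0,0,0,-0.001,0.6]]

```text
time: 18.0
position: [0.5013, 0.1564, -0.0122]
tool_rot: [0.705, -0.067, 0.064, -0.703]
ft_force: [0.3, 0.8, -1.9]
grip_width: 0.0394
```

```bash
python3 st.py;  python3 snap.py scene s21 6 180 190 300 290
```

```text
18.0 [ 0.5013  0.1564 -0.0122] jawyaw 79.37 tilt [-0.004 -1.    -0.004] 0.0394 [ 0.3  0.8 -1.9] q [ 0.09  0.75  1.82 -0.    0.58 -1.29]
```

View pics/s21.png

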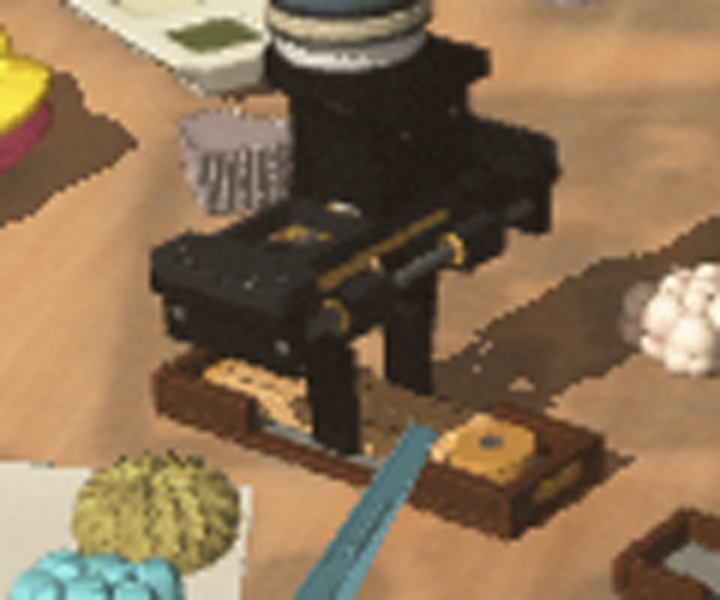

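The rule is in the well with its knuckle at (262,263), but the force still shows its full weight, so I'll go down in further 1 mm steps.

jog_arm:
  increments:
    - [[0,0,0,0,0,-0.001,0.6],[0,0,0,0,0,-0.001,0.6]]

```text
time: 18.25
position: [0.5013, 0.1564, -0.0123]
tool_rot: [0.705, -0.067, 0.064, -0.703]
ft_force: [-1.3, -0.2, 7.2]
grip_width: 0.0392
```

jog_arm:
  increments:
    - [[0,0,0,0,0,-0.001,0.6],[0,0,0,0,0,-0.001,0.6]]

```text
time: 18.45
position: [0.5013, 0.1564, -0.0123]
tool_rot: [0.705, -0.067, 0.064, -0.703]
ft_force: [-0.9, -0.1, 7.8]
grip_width: 0.039
```

It is on the floor: contact reads 7-8 N at exactly the predicted height. I'll release and lift.

jog_arm:
  increments:
    - [[0,0,0,0,0,0.0003,0.1],[0,0,0,0,0,0.0003,0.0],[0,0,0,0,0,0.0003,-0.2],[0,0,0,0,0,0.0003,-0.2],[0,0,0,0,0,0.01,-0.2],[0,0,0,0,0,0.03,-0.2],[0,0,0,0,0,0.07,-0.2],[0,0,0,0,0,0.12,-0.2]]

```text
time: 19.25
position: [0.4997, 0.1562, 0.1079]
tool_rot: [0.706, -0.068, 0.063, -0.703]
ft_force: [0.2, -0.1, 0.5]
grip_width: 0.0523
```

jog_arm:
  increments:
    - [[0,0,0,0,-0.05,0.03,-0.2],[0,0,0,0,-0.1,0.05,-0.2],[0,0,0,0,-0.15,0.05,-0.2],[0,0,0,0,-0.2,0.05,-0.2],[0,0,0,0,-0.25,0.05,-0.2],[0,0,0,0,-0.3,0.05,-0.2],[0,0,0,0,-0.3,0.05,-0.2]]

```text
time: 19.95
position: [0.5006, -0.1492, 0.1589]
tool_rot: [0.706, -0.069, 0.066, -0.701]
ft_force: [-0.1, -0.9, -0.3]
grip_width: 0.0525
```

```bash
python3 st.py;  python3 snap.py scene s22 6 180 190 300 290;  python3 snap.py top t22 4 130 120 300 270
```

```text
19.95 [ 0.5006 -0.1492  0.1589] jawyaw 79.09 tilt [-0.004 -1.    -0.008] 0.0525 [-0.1 -0.9 -0.3] q [-0.5   0.45  1.73 -0.01  0.96 -1.87]
```

View pics/s22.png

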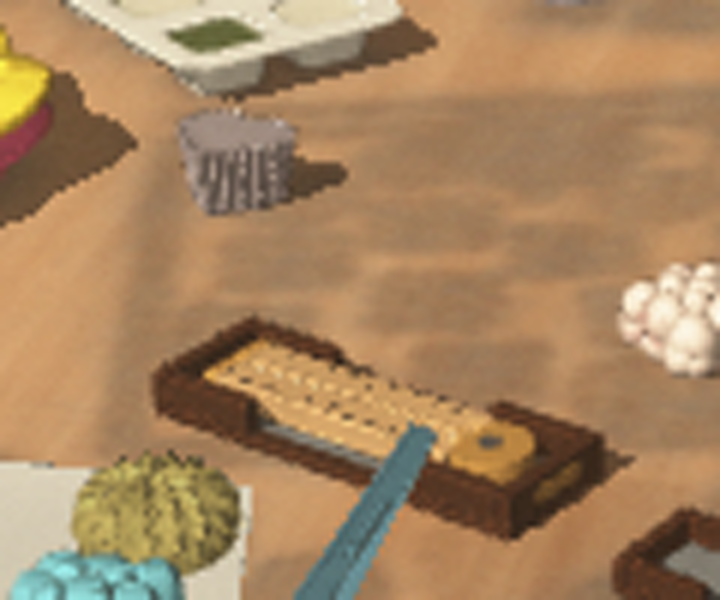

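View pics/t22.png

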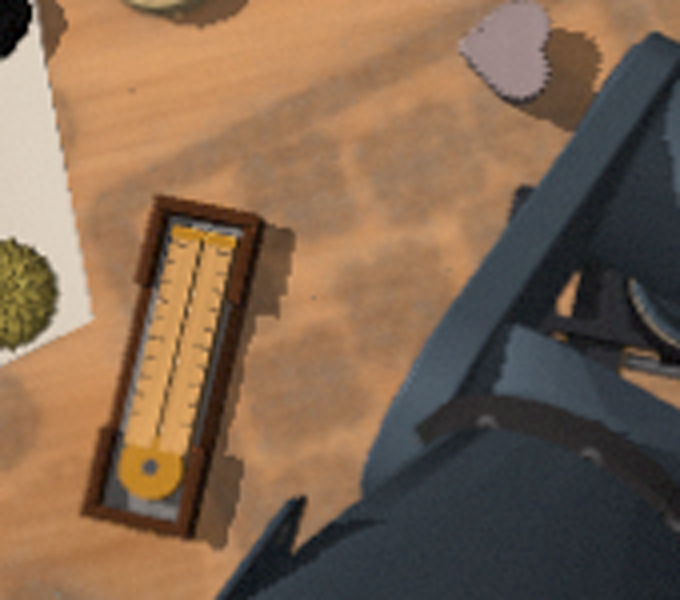

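The rule lies shut and flat in the well: knuckle at (167,236), capped end at (181,178), about 38-40 mm wide there. The soaps haven't moved and the arm is clear. Handing in.

```bash
python3 -c "
from rig import *
print(hand_in())"
```

```text
the job is handed in; nothing more can be done
None
```

The rule is shut and lying flat on the bottom of the larger case, and the job is handed in at about 20 s of the 51 s allowed. I gripped the second leg, swung it to about 15° from shut and let go. I then gripped across both legs, which closed it, and carried it to the case.

**What went wrong:**
- **Jaws closed on air:** the first close on the leg missed. A touch on the table later showed that the real fingertips sit about 20 mm above the reported TCP.
- **Slipped grip:** the first two-leg grip shut the rule but held it too shallowly and slipped as I began to lift. The rule stayed shut on the table, shifted about 4 mm. I gripped again lower down and carried it from there.

**Last checks:**
- **Placing:** the rule's centre was within about 1 mm of the case's just before lowering. Contact with the case floor came at the predicted height, at 7–8 N, and I let go only after that.
- **Final pictures:** the legs meet, the rule is inside the well and the arm is clear. The heart and cloud soaps are where they were. The rose soap was out of frame in the last pictures and had not moved in any earlier one.

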